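# Open the watch test chamber

### The job

Open the watch test chamber so that the watch in it can be reached: press the red release tab on its front down until the lid springs up, then push the lid back past upright until it rests fully open on its stop, with the tab free to spring back. Leave the watch on its holder, and do not lift or knock away the blue casing block, the black loupe or the oil bottle standing around the chamber.

Things in the scene. Friction and masses are not known exactly. Their poses are not given: they have to be found in the camera images.
- chamber: Watch test chamber fixed to the bench: white box 130 mm deep (x), 150 wide (y), 60 high, with a grey-framed clear lid 10 mm thick on top. Origin on the bench under the box's centre; x points from the front (red tab) to the back (hinge), z up. Two black cheeks beside the tab's pivot stick out of the front to x = -87 mm, at y = +-18 to 23 mm, up to z = 54 mm.
- tab_top (a point): Press point on top of the red release tab's pad (32 mm wide in y, 36 long in x, 6 thick) that sticks out of the chamber's front: chamber x = -104 mm, y = 0, 49 mm above the bench at rest, 12 mm from the pad's front end. A steel hook rises 24 mm behind this point, to 69 mm above the bench, and holds the lid by a lip. Axes turn with the tab; at rest they are the chamber's.
- tab (a joint): Tilt of the release tab, rad: 0 at rest, grows as the pad is pressed down, 0.35 at its stop (press point about 8 mm lower). The hook lets the lid go at about 0.2 (5 mm down). At the press point it takes about 1.5 N to start, 3 to 4 N at the release, 5 N at the stop; it springs back when let go.
- lid (a joint): Opening angle of the lid, rad: 0 closed and latched, about 0.4 once sprung up (held by a sprung plunger inside, at the back), 1.92 fully open on its stop. The lid weighs about 0.1 kg, with little hinge friction: let go short of upright (1.57) it falls back onto the plunger, past upright it falls gently onto its stop and stays.
- lid_edge (a point): Middle of the lid's lower front edge, 130 mm from the hinge line, moving with the lid (60 mm above the bench when closed, about 110 sprung up, 190 upright). A steel lip 22 mm wide and 4 mm thick sticks out 9 mm further forward there. Axes are the lid's: x towards the hinge, z out of the lid's top face.
- lid_hinge (a point): Middle of the lid's hinge line, at the back edge of the chamber: 65 mm behind the chamber's centre, 60 mm above the bench. The hinge line runs along the chamber's y. Does not move.
- watch_center (a point): Centre of the steel watch head, 39 mm across and 10 mm thick, lying loose, dial up, on the blue round holder in the middle of the chamber between four pins; its underside is 26 mm above the bench. To be left there.
- casing_block_center (a point): Centre (20 mm up) of the casing block, a round blue base with a bright steel top, 60 mm across and 40 mm high, 0.35 kg, loose on the bench. To be left alone.
- loupe_center (a point): Centre (18 mm up) of the black watchmaker's loupe, standing on its narrow end: 24 mm across below, 34 mm across above, 36 mm high, loose on the bench. To be left alone.
- oil_center (a point): Centre (half-way up) of the small amber oil bottle with a black cap, 34 mm across and 65 mm high, loose on the bench. To be left alone.
Not all that is in view belongs to the job. Several things look just like the chamber: the one meant starts farthest to the robot's left.

How it is judged:
By the outcome, as a careful person would: the job done as asked, in the order asked, and still so for the second after the job is handed in, with the robot touching nothing.
It also fails if it takes over 45 s, if anything falls off the work surface, if the arm or the gripper's body presses on something with over 40 N, if the wrist force passes 120 N, or if a joint passes its speed limit or range.

### The arm

A 6-joint arm with a two-finger parallel gripper is mounted at the origin on the work surface. World frame = base frame: x ahead of the robot, y to its left, z up, the work surface at z = 0. Lengths are in m, angles in degrees, forces in N, time in s.
With the tool pointing down it reaches from about 0.275 to 0.825 m from the base axis. Payload 5.2 kg.
Tool frame: the origin (TCP) lies on the centre line of the jaws, within the pads' length; the fingertips stand ctrl.tcp_to_tips ahead of it and the grasp point (between the pads) lies 8 mm behind it (ctrl.tcp_to_tips is the distance from the TCP to the fingertips, in m); z points along the fingers, y is the line along which they close (so a half turn about z gives the same grasp; the last joint's range is limited). The gripper opens to 93 mm and grips with 3 to 60 N. Pads are 15 mm wide; open, the fingers measure 128 mm over their backs; the gripper's body (75 mm by 188 mm) begins 65 mm behind the grasp point.
Start: joints at [60.344, 14.817, 87.949, -0, 77.235, -11.62], TCP at [0.17, 0.523, 0.23] pointing down, gripper open.
Joint ranges: [-179.93, 179.93], [-52.35, 119.4], [10.71, 147.94], [-69.91, 249.91], [12.55, 155.21], [-178.61, 178.61]. Speed limits (degrees/s): [147.25, 147.25, 180, 180, 180, 180].

### API

Orientations are given as a 3x3 rotation matrix whose columns are the frame's x, y, z axes.
In Python, from bench import ctrl, optics, finder gives the robot as it stands.
- The arm moves only by the tool arm_command, never from a script. Its argument "deltas" is text: rows parted by semicolons, each of 7 numbers parted by spaces: the turn, a rotation vector about the world's x, y, z in rad, then the shift along the world's x, y, z in mm, then the finger opening in mm, from 0 to 93. A call has 1 to 20 rows; each row is the pose to reach, as a shift and turn from the pose commanded when the call began; what a row does not reach only later rows make up. A row lasts 1/10 s, in which the tool goes at most 50 mm and 8.59 degrees, less where a joint would pass 70% of its speed; a pose out of reach is approached as far as the arm can. A call with a gripper value outside its range is refused whole. The fingers move at their own pace and stop on an object; "newtons" is the grip in N (left out, the last holds). Time passes only in rows, so rows that repeat a pose let the fingers close. It gives the time, the measured TCP pose, the force, the opening and the grip force at its end, in the units of the state.
- ctrl.read_state(): the state, without advancing time (a new reading comes with each control period).
- optics.snapshot(name): name is "scene" or "top" or "wrist"; returns a dict with "image" (480x640x3 uint8, red, green, blue), "camera_matrix" (3x3 intrinsics, pixels), "world_from_camera" (4x4, takes a point from camera to world coordinates); the wrist camera has in their place "T_tool_cam" (4x4, takes a point from camera to tool coordinates, whose origin is the TCP and whose axes are the flange's). Camera axes: x right, y down, z forward; pixel columns grow to the right and rows downward; lengths in m; the calibration is good to about 2 mm. A picture is of the moment at which its call begins: read the wrist's pose just before it. There is no depth.
- ctrl.sign_off(): hands the job in; it is judged then, once.
Trained networks look in the newest picture that a camera, given by its name, has taken for a name from the list of things; names that differ only in an ending like _2 or _b are one class to them, and where a whole thing is asked for, a point or a joint stands for the part that bears it (a point fixed in the world has none). Each returns a list of dicts, best first, with "conf" (0 to 1); they miss things now and then, are a little off and sometimes report something else, mostly with a low value. They report only what shows in the picture. A call takes as long as a camera call. They do not tell look-alikes from the thing itself.
- finder.search_frame(thing, camera): "point" ([column, row] in pixels, amid what is visible of it).
- finder.place_of(thing, camera): "point" ([column, row] in pixels: a listed point, or the origin of a listed thing).
The state is a dict: "t": time; "joint_pos": joint angles; "qvel": joint speeds; "joint_torque": joint torques, N m; "position": TCP position; "eef_rot": TCP orientation; "ft_force": force on the tool from outside, world axes, zero at the start; "wrist_torque": the same for the moment, N m; "width": finger opening in m; "gripper_force": force on a finger pad.
Only numpy, scipy, OpenCV 4.12 (cv2) and the standard library are available. Lean on these libraries where they do the work, as an engineer would, in place of code of your own. Each camera call takes 0.05 s, during which the arm holds its last target. There are 200 camera calls.

## Working session

There is one attempt and no reset: what is moved stays moved. The work goes in short steps, Python scripts to look and compute and a tool call to move; the robot and the scene stay as the last step left them, time stands still between calls to the robot, and variables do not carry over. Pictures are saved under pics/ and viewed, at most 10 in all, crops included, and the job is handed in when it is done.

Besides the shell and the picture viewer there is one more tool, called after "Emit:" by a JSON object that holds its "op" and its "data", one argument or row to a line. arm_command: Moves the arm, as the interface text tells. Its arguments: {"type":"object","properties":{"deltas":{"type":"string"},"newtons":{"type":"number"}},"required":["deltas"]}

```bash
mkdir -p pics; python3 - <<'E'
from bench import ctrl,optics,finder
import cv2,numpy as np
print(ctrl.tcp_to_tips); s=ctrl.read_state(); print(s['t'],s['position'],np.round(s['eef_rot'],3).tolist(),s['width'])
for c in ['scene','top']:
    d=optics.snapshot(c); cv2.imwrite(f'pics/{c}0.png',d['image'][...,::-1]); 
    print(c,np.round(d['camera_matrix'],1).tolist(),np.round(d['world_from_camera'],4).tolist())
    for n in ['chamber','tab_top','lid_edge','lid_hinge','watch_center','casing_block_center','loupe_center','oil_center']:
        print(n,[(np.round(r['point']).tolist(),round(r['conf'],2)) for r in finder.place_of(n,c)])
E
```

```text
0.011
0.0 [0.1700069  0.52251334 0.22881528] [[-0.951, 0.31, -0.001], [0.31, 0.951, -0.002], [0.0, -0.002, -1.0]] 0.09314468498508013
scene [[501.6, 0.0, 321.5], [0.0, 501.6, 235.0], [0.0, 0.0, 1.0]] [[-0.0051, 0.677, -0.736, 1.1175], [1.0, -0.0017, -0.0085, 0.0732], [-0.007, -0.736, -0.6769, 0.5845], [0.0, 0.0, 0.0, 1.0]]
chamber [([340.0, 279.0], 0.91), ([140.0, 340.0], 0.71)]
tab_top [([170.0, 264.0], 0.81), ([351.0, 216.0], 0.68), ([197.0, 144.0], 0.48)]
lid_edge [([154.0, 278.0], 0.84), ([348.0, 226.0], 0.62), ([194.0, 154.0], 0.57)]
lid_hinge [([100.0, 351.0], 0.96), ([169.0, 194.0], 0.72), ([329.0, 288.0], 0.65)]
watch_center []
casing_block_center [([278.0, 218.0], 0.73)]
loupe_center [([257.0, 249.0], 0.79)]
oil_center [([446.0, 309.0], 0.64)]
top [[456.9, 0.0, 323.0], [0.0, 456.9, 235.0], [0.0, 0.0, 1.0]] [[-0.0241, -0.9936, 0.1107, 0.4322], [-0.9997, 0.0251, 0.0074, 0.0435], [-0.0102, -0.1104, -0.9938, 0.9942], [0.0, 0.0, 0.0, 1.0]]
chamber [([303.0, 211.0], 0.98), ([433.0, 164.0], 0.8), ([434.0, 308.0], 0.6), ([292.0, 237.0], 0.16)]
tab_top [([425.0, 204.0], 0.91), ([440.0, 361.0], 0.91), ([287.0, 257.0], 0.86)]
lid_edge [([438.0, 337.0], 0.88), ([292.0, 238.0], 0.85), ([428.0, 182.0], 0.8)]
lid_hinge [([444.0, 275.0], 0.94), ([442.0, 122.0], 0.92), ([307.0, 181.0], 0.83)]
watch_center []
casing_block_center [([349.0, 273.0], 0.74)]
loupe_center [([365.0, 236.0], 0.74)]
oil_center [([233.0, 178.0], 0.7), ([291.0, 238.0], 0.49)]
```

View pics/top0.png

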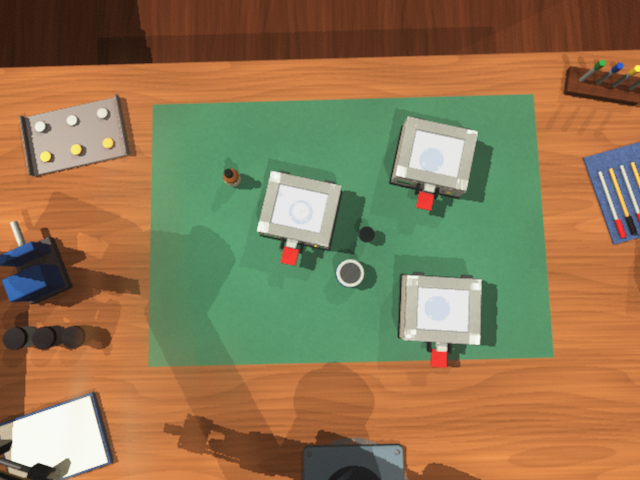

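View pics/scene0.png

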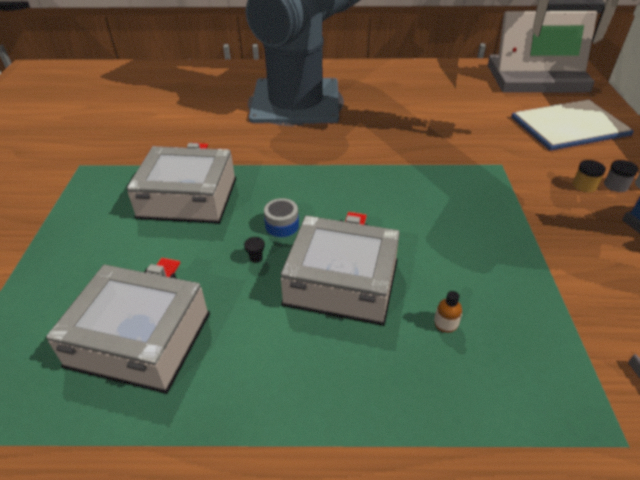

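```bash
cat > h.py <<'E'
import numpy as np
def ray(d,p,z,T=None):
    T=d['world_from_camera'] if T is None else T
    v=T[:3,:3]@np.linalg.solve(d['camera_matrix'],[p[0],p[1],1]); o=T[:3,3]
    return o+v*(z-o[2])/v[2]
E
python3 - <<'E'
from bench import optics,finder
from h import *
for c in ['scene','top']:
    d=optics.snapshot(c)
    for n,z in [('tab_top',.049),('lid_edge',.06),('lid_hinge',.06),('chamber',0),('casing_block_center',.02),('loupe_center',.018),('oil_center',.032)]:
        print(c,n,[np.round(ray(d,r['point'],z)[:2],3).tolist() for r in finder.place_of(n,c)])
E
```

```text
scene tab_top [[0.597, -0.16], [0.285, -0.182], [0.492, 0.117]]
scene lid_edge [[0.313, -0.182], [0.523, 0.109], [0.632, -0.168]]
scene lid_hinge [[0.759, -0.207], [0.657, 0.08], [0.445, -0.191]]
scene chamber [[0.593, 0.093], [0.379, -0.179], [0.699, -0.19]]
scene casing_block_center [[0.447, -0.007]]
scene loupe_center [[0.542, -0.04]]
scene oil_center [[0.666, 0.245]]
top tab_top [[0.279, -0.179], [0.496, 0.125], [0.601, -0.161]]
top lid_edge [[0.636, -0.178], [0.318, -0.174], [0.53, 0.111]]
top lid_hinge [[0.77, -0.204], [0.656, 0.084], [0.451, -0.196]]
top chamber [[0.698, -0.19], [0.376, -0.186]]
top casing_block_center [[0.46, -0.0]]
top loupe_center [[0.542, -0.044], [0.657, 0.088]]
top oil_center [[0.664, 0.238]]
```

The chamber meant is the middle one in the image, at about (303,211) in top, where the watch shows as a grey circle. It has the largest y of the three. Its red tab is at (289,256), the casing block at (349,273), the loupe at (367,235) and the oil bottle at (231,177). I'll move near the tab with the fingers closed and look from there.

Emit:
{"op": "arm_command", "data": {
  "deltas": "0 0 0.079 140 -186 0 0;0 0 0.079 270 -362 0 0;0 0 0.079 270 -362 0 0;0 0 0.079 270 -362 0 0;0 0 0.079 270 -362 0 0;0 0 0.079 270 -362 0 0;0 0 0.079 270 -362 0 0;0 0 0.079 270 -362 0 0;0 0 0.079 270 -362 0 0;0 0 0.079 270 -362 0 0;0 0 0.079 270 -362 0 0;0 0 0.079 270 -362 0 0;0 0 0.079 270 -362 0 0;0 0 0.079 270 -362 0 0"
}}

```text
t: 3.1
position: [0.4395, 0.1622, 0.2298]
eef_rot: [[-0.973, 0.231, 0.0], [0.231, 0.973, 0.0], [-0.0, 0.0, -1.0]]
ft_force: [-0.3, 0.1, -0.3]
width: 0.0007
gripper_force: 0.0
```

```bash
python3 - <<'E'
from bench import ctrl,optics,finder
from h import *
import cv2
s=ctrl.read_state(); W=np.eye(4); W[:3,:3]=s['eef_rot']; W[:3,3]=s['position']
d=optics.snapshot('wrist'); T=W@d['T_tool_cam']; cv2.imwrite('pics/w0.png',d['image'][...,::-1])
print(s['t'],s['position'],np.round(s['eef_rot'],3).tolist(),s['ft_force'],s['width'],np.round(T,3).tolist())
for n,z in [('tab_top',.049),('lid_edge',.06),('lid_hinge',.06),('chamber',0),('casing_block_center',.02),('loupe_center',.018)]:
    print(n,[(np.round(r['point']).tolist(),round(r['conf'],2),np.round(ray(d,r['point'],z,T)[:2],4).tolist()) for r in finder.place_of(n,'wrist')])
E
```

```text
3.1 [0.43950277 0.16224076 0.22977011] [[-0.973, 0.231, 0.0], [0.231, 0.973, 0.0], [-0.0, 0.0, -1.0]] [-0.29526361  0.13652595 -0.30125096] 0.0006844269330979202 [[0.232, 0.941, 0.248, 0.371], [0.973, -0.224, -0.059, 0.179], [-0.0, 0.255, -0.967, 0.384], [0.0, 0.0, 0.0, 1.0]]
tab_top [([70.0, 411.0], 0.7, [0.5929, -0.1644]), ([289.0, 274.0], 0.64, [0.4904, 0.1187])]
lid_edge []
lid_hinge []
chamber [([8.0, 225.0], 0.97, [0.3779, -0.1824])]
casing_block_center [([175.0, 262.0], 0.93, [0.458, -0.0041])]
loupe_center [([171.0, 331.0], 0.43, [0.538, -0.0383])]
```

View pics/w0.png

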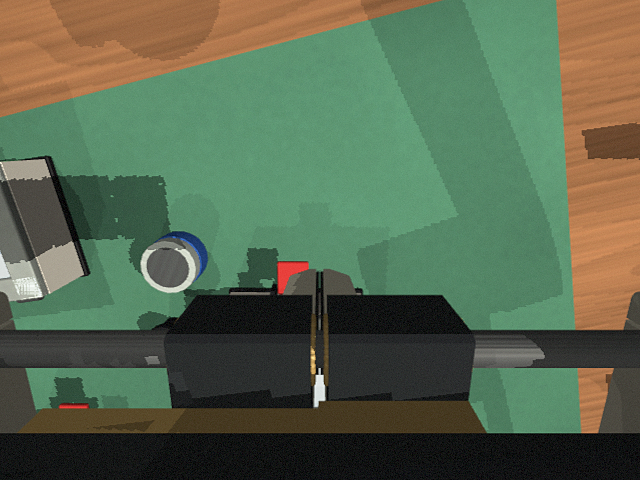

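The wrist view shows the tab at (292,275), partly behind the fingers, and the casing block at (172,265). I'll refine the tab's position from its red blob in the saved top image.

```bash
python3 - <<'E'
from bench import optics
from h import *
import cv2
K=np.array
d=optics.snapshot('top'); im=cv2.imread('pics/top0.png').astype(int)
m=((im[...,2]>130)&(im[...,1]<70)&(im[...,0]<70)).astype(np.uint8); m[:, :260]=0; m[:,330:]=0
c=max(cv2.findContours(m,0,2)[0],key=cv2.contourArea)
P=np.array([ray(d,p[0],.049)[:2]*1000 for p in c],np.float32)
r=cv2.minAreaRect(P);print(r,np.round(cv2.boxPoints(r)))
d=optics.snapshot('scene'); im=cv2.imread('pics/scene0.png').astype(int)
m=((im[...,2]>130)&(im[...,1]<70)&(im[...,0]<70)).astype(np.uint8); m[:, :320]=0; m[:,400:]=0
c=max(cv2.findContours(m,0,2)[0],key=cv2.contourArea)
P=np.array([ray(d,p[0],.049)[:2]*1000 for p in c],np.float32)
print(np.round(cv2.boxPoints(cv2.minAreaRect(P))))
E
```

```text
((496.8567810058594, 121.4219970703125), (32.279273986816406, 33.13434982299805), 76.47047424316406) [[477. 110.]
 [509. 102.]
 [517. 133.]
 [485. 141.]]
[[470. 123.]
 [483. 109.]
 [509. 132.]
 [496. 147.]]
```

Emit:
{"op": "arm_command", "data": {
  "deltas": "0 0 0 51 -40 -40 0;0 0 0 51 -40 -80 0;0 0 0 51 -40 -120 0;0 0 0 51 -40 -150 0;0 0 0 51 -40 -160 0;0 0 0 51 -40 -165 0;0 0 0 51 -40 -168 0;0 0 0 51 -40 -168 0"
}}

```text
t: 4.35
position: [0.4923, 0.1212, 0.0629]
eef_rot: [[-0.972, 0.233, 0.002], [0.233, 0.972, 0.0], [-0.002, 0.001, -1.0]]
ft_force: [-0.2, -0.1, 0.8]
width: 0.0005
gripper_force: 0.0
```

```bash
python3 - <<'E'
from bench import ctrl,optics,finder
import cv2
print(ctrl.read_state()['position'],ctrl.read_state()['ft_force'])
a=optics.snapshot('scene')['image'];b=optics.snapshot('top')['image']
a=cv2.resize(a[150:330,260:460],(400,360));b=cv2.resize(b[150:330,210:410],(400,360))
cv2.imwrite('pics/c1.png',cv2.hconcat([a,b])[...,::-1])
E
```

```text
[0.49230128 0.12116276 0.06289796] [-0.17238273 -0.11787789  0.82796329]
```

View pics/c1.png

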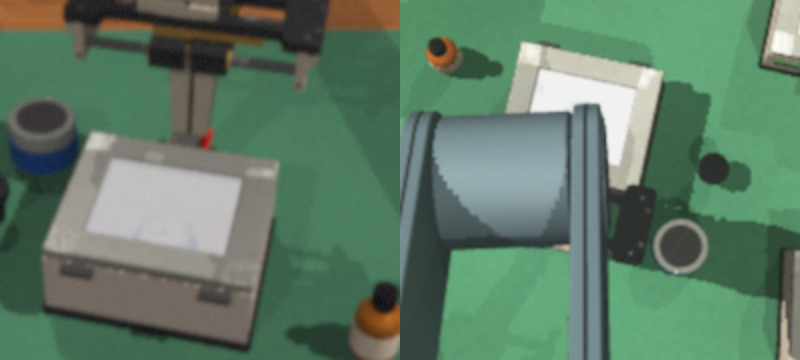

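The fingers are over the pad, behind the hook as seen from the scene camera (crop pixel 190,130). The gripper body is well above the casing block. I'll press now.

Emit:
{"op": "arm_command", "data": {
  "deltas": "0 0 0 -1 0 -3 0;0 0 0 -1 0 -5 0;0 0 0 -1 0 -7 0;0 0 0 -1 0 -8 0;0 0 0 -1 0 -9 0;0 0 0 -1 0 -10 0;0 0 0 -1 0 -10 0"
}}

```text
t: 5.15
position: [0.4916, 0.1211, 0.0542]
eef_rot: [[-0.972, 0.233, 0.003], [0.233, 0.972, 0.0], [-0.003, 0.001, -1.0]]
ft_force: [-5.6, 0.6, 22.1]
width: 0.0004
gripper_force: 11.1
```

```bash
python3 - <<'E'
from bench import ctrl,optics,finder
import cv2
print(ctrl.read_state()['position'],ctrl.read_state()['ft_force'])
a=optics.snapshot('scene')['image']
cv2.imwrite('pics/c2.png',cv2.resize(a[150:330,260:460],(400,360))[...,::-1])
E
```

```text
[0.49155206 0.12111809 0.0542439 ] [-5.61014863  0.60310065 22.06445396]
```

View pics/c2.png

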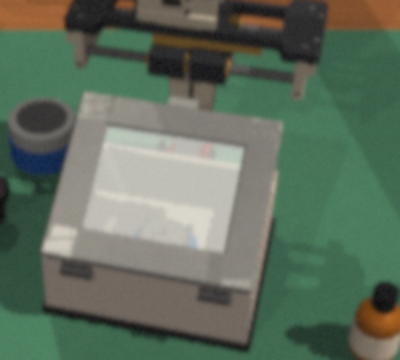

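The lid has sprung up and the tab is at its stop. Next I'll back off and tilt the tool 45° so the fingers point under the lid edge.

Emit:
{"op": "arm_command", "data": {
  "deltas": "0 0 0 -5 1 10 0;0 0 0 -10 2 30 0;-0.03 -0.127 0 -10 2 55 0;-0.061 -0.254 0 -10 2 75 0;-0.092 -0.381 0 -8 2 82 0;-0.122 -0.508 0 -5 2 82 0;-0.153 -0.635 0 -2 1 82 0;-0.183 -0.763 0 -2 1 82 0;-0.183 -0.763 0 -2 1 82 0;-0.183 -0.763 0 -2 1 82 0"
}}

```text
t: 6.2
position: [0.4878, 0.123, 0.1566]
eef_rot: [[-0.712, 0.238, 0.66], [0.177, 0.971, -0.159], [-0.679, 0.004, -0.734]]
ft_force: [4.2, -5.4, 4.4]
width: 0.0001
gripper_force: 0.0
```

```bash
python3 - <<'E'
from bench import ctrl,optics,finder
from h import *
import cv2
s=ctrl.read_state();print(s['position'],s['eef_rot'][:,2],s['ft_force'])
W=np.eye(4); W[:3,:3]=s['eef_rot']; W[:3,3]=s['position']
d=optics.snapshot('wrist');T=W@d['T_tool_cam']; w=d['image']
for n,z in [('tab_top',.049),('lid_edge',.11),('lid_hinge',.06)]:
    print(n,[(np.round(r['point']).tolist(),round(r['conf'],2),np.round(ray(d,r['point'],z,T)[:2],4).tolist()) for r in finder.place_of(n,'wrist')])
d=optics.snapshot('scene');a=d['image']
print([(np.round(r['point']).tolist(),round(r['conf'],2),np.round(ray(d,r['point'],.11)[:2],4).tolist()) for r in finder.place_of('lid_edge','scene')])
cv2.imwrite('pics/c3.png',cv2.hconcat([cv2.resize(a[150:330,260:460],(400,360)),cv2.resize(w,(400,360))])[...,::-1])
E
```

```text
[0.48777696 0.12299765 0.15656153] [ 0.66024935 -0.15850046 -0.73413105] [ 4.23823477 -5.44723378  4.41446026]
tab_top [([81.0, 265.0], 0.78, [0.5966, -0.1621]), ([314.0, 143.0], 0.65, [0.491, 0.1193])]
lid_edge [([317.0, 264.0], 0.78, [0.5427, 0.1086]), ([96.0, 294.0], 0.7, [0.5488, -0.0754])]
lid_hinge [([145.0, 324.0], 0.68, [0.7529, -0.1958]), ([318.0, 270.0], 0.56, [0.6485, 0.0825]), ([153.0, 189.0], 0.54, [0.4952, 0.0005])]
[([348.0, 203.0], 0.71, [0.5315, 0.1072]), ([192.0, 151.0], 0.69, [0.3886, -0.1563]), ([152.0, 280.0], 0.61, [0.6853, -0.1494])]
```

View pics/c3.png

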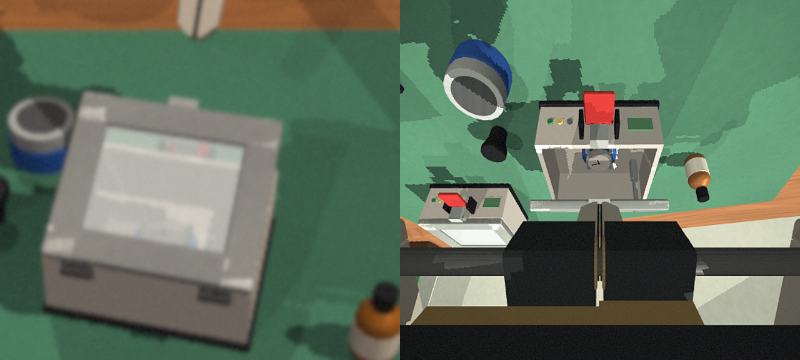

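Emit:
{"op": "arm_command", "data": {
  "deltas": "0 0 0 0 0 0 0;0 0 0 0 0 0 0;0 0 0 0 0 0 0"
}}

```text
t: 6.8
position: [0.4892, 0.1224, 0.1572]
eef_rot: [[-0.713, 0.234, 0.661], [0.171, 0.972, -0.16], [-0.68, -0.001, -0.733]]
ft_force: [-0.3, -0.4, 0.3]
width: 0.0005
gripper_force: 0.0
```

```bash
python3 -c "
from bench import ctrl
print(ctrl.read_state()['joint_pos'])"
```

```text
[ 14.32420219   2.54470486 131.06793908 -69.86428018  19.8125577
  -0.14153479]
```

Emit:
{"op": "arm_command", "data": {
  "deltas": "0.026 0.107 0 3 0 5 0;0.051 0.214 0 6 -1 10 0;0.051 0.214 0 6 -1 10 0;0.051 0.214 0 6 -1 10 0;0.051 0.214 0 6 -1 10 0"
}}

```text
t: 7.3
position: [0.4974, 0.1219, 0.1692]
eef_rot: [[-0.838, 0.235, 0.492], [0.204, 0.972, -0.117], [-0.506, 0.002, -0.863]]
ft_force: [0.2, -0.2, 0.9]
width: 0.0004
gripper_force: 0.0
```

```bash
python3 -c "
from bench import ctrl
s=ctrl.read_state();print(s['joint_pos'],s['position'],s['eef_rot'])"
```

```text
[  9.034381     1.84677673 120.65812972 -22.01003523  30.92385432
 -51.04060587] [0.49742523 0.12188569 0.16915566] [[-0.8383725   0.23491558  0.49188029]
 [ 0.2038325   0.97201297 -0.11680369]
 [-0.50555303  0.00233619 -0.86279237]]
```

Emit:
{"op": "arm_command", "data": {
  "deltas": "0 0 0 0 -2 -12 0;0 0 0 0 -2 -25 0;0 0 0 9 -4 -41 0;0 0 0 18 -6 -56 0;0 0 0 27 -8 -72 0;0 0 0 27 -8 -72 0;0 0 0 27 -8 -72 0"
}}

```text
t: 8.0
position: [0.521, 0.1135, 0.0945]
eef_rot: [[-0.841, 0.234, 0.488], [0.201, 0.972, -0.119], [-0.502, -0.002, -0.865]]
ft_force: [-0.2, -0.5, 0.0]
width: 0.0001
gripper_force: 0.0
```

```bash
python3 - <<'E'
from bench import ctrl,optics
import cv2
s=ctrl.read_state();print(s['joint_pos'],s['position'])
a=optics.snapshot('scene')['image'];w=optics.snapshot('wrist')['image']
cv2.imwrite('pics/c4.png',cv2.hconcat([cv2.resize(a[120:300,260:460],(400,360)),cv2.resize(w,(400,360))])[...,::-1])
E
```

```text
[  7.24770577  11.35860509 123.56281057 -32.60134871  19.4955216
 -40.80720221] [0.52103882 0.11345289 0.09454418]
```

View pics/c4.png

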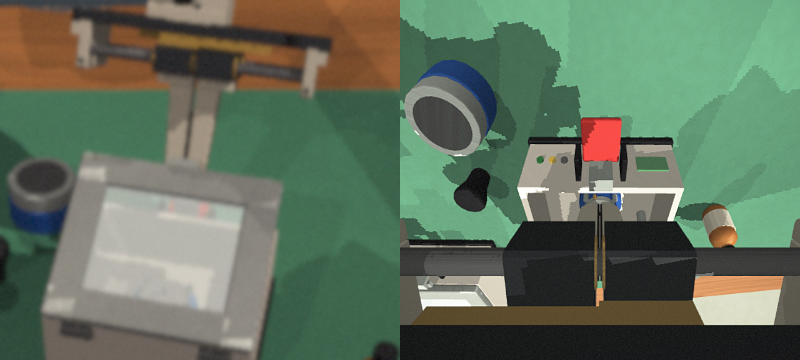

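The fingers point into the opening just under the lip, at about (185,165) in the left crop, and are centred sideways. I'll push further in and follow the lid's arc.

Emit:
{"op": "arm_command", "data": {
  "deltas": "0 0 0 7 -2 0 0;0 0 0 13 -3 0 0;0 0 0 16 -4 8 0;0 0 0 19 -5 17 0;0 0 0 23 -6 25 0;0 0 0 27 -6 32 0;0 0 0 32 -8 40 0;0 0 0 37 -9 47 0;0 0 0 43 -10 53 0;0 0 0 49 -12 59 0;0 0 0 49 -12 59 0"
}}

```text
t: 9.2
position: [0.5727, 0.1015, 0.1556]
eef_rot: [[-0.839, 0.234, 0.491], [0.202, 0.972, -0.118], [-0.505, 0.0, -0.863]]
ft_force: [-0.4, 0.3, -0.6]
width: 0.0003
gripper_force: 0.1
```

```bash
python3 - <<'E'
from bench import ctrl,optics
import cv2
s=ctrl.read_state();print(s['joint_pos'],s['position'])
a=optics.snapshot('scene')['image'];w=optics.snapshot('wrist')['image']
cv2.imwrite('pics/c5.png',cv2.hconcat([cv2.resize(a[120:300,260:460],(400,360)),cv2.resize(w,(400,360))])[...,::-1])
E
```

```text
[  4.65605636   9.38169557 114.30074398 -19.25658288  28.58286801
 -57.10151292] [0.57267205 0.10147191 0.15561155]
```

View pics/c5.png

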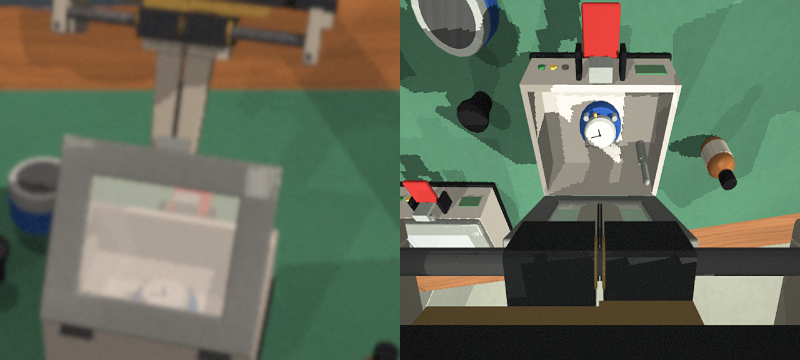

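The lid is at about 0.85 rad on the fingers, and the watch is still on its holder at (600,130). I'll continue past upright.

Emit:
{"op": "arm_command", "data": {
  "deltas": "0 0 0 10 -3 9 0;0 0 0 17 -4 13 0;0 0 0 25 -6 17 0;0 0 0 33 -8 20 0;0 0 0 42 -10 23 0;0 0 0 50 -12 25 0;0 0 0 58 -14 26 0;0 0 0 66 -16 27 0;0 0 0 72 -17 27 0;0 0 0 77 -18 27 0;0 0 0 82 -20 26 0;0 0 0 87 -21 26 0;0 0 0 92 -22 25 0;0 0 0 96 -23 25 0;0 0 0 96 -23 25 0;0 0 0 96 -23 25 0;0 0 0 96 -23 25 0"
}}

```text
t: 11.0
position: [0.6668, 0.0787, 0.1792]
eef_rot: [[-0.84, 0.234, 0.489], [0.202, 0.972, -0.118], [-0.503, -0.001, -0.864]]
ft_force: [0.1, -0.1, 0.6]
width: 0.0002
gripper_force: 0.0
```

```bash
python3 - <<'E'
from bench import ctrl,optics
import cv2
s=ctrl.read_state();print(s['joint_pos'],s['position'])
a=optics.snapshot('scene')['image'];w=optics.snapshot('wrist')['image']
cv2.imwrite('pics/c6.png',cv2.hconcat([cv2.resize(a[120:300,260:460],(400,360)),cv2.resize(w,(400,360))])[...,::-1])
E
```

```text
[  1.16206139  15.70879145 101.68795872 -13.27737136  33.94140078
 -66.18582136] [0.66678635 0.07870647 0.17917765]
```

View pics/c6.png

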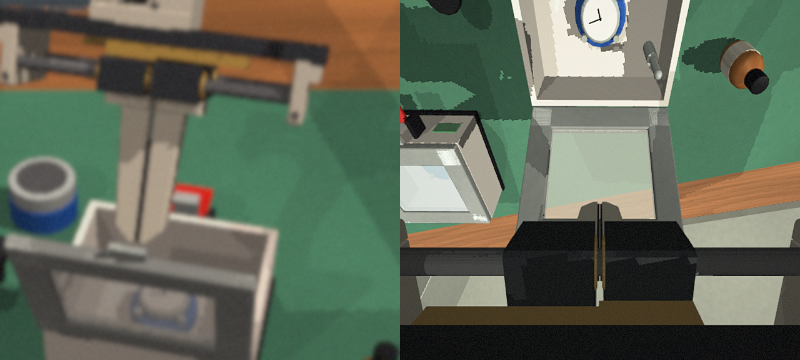

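The lid leans back past upright with no contact force. I'll withdraw towards the front and upward.

Emit:
{"op": "arm_command", "data": {
  "deltas": "0 0 0 -20 5 5 0;0 0 0 -45 11 20 0;0 0 0 -80 19 45 0;0 0 0 -115 27 75 0;0 0 0 -150 36 110 0;0 0 0 -190 46 140 0;0 0 0 -230 55 150 0;0 0 0 -230 55 150 0;0 0 0 -230 55 150 0;0 0 0 -230 55 150 0"
}}

```text
t: 12.1
position: [0.4374, 0.1336, 0.3288]
eef_rot: [[-0.84, 0.234, 0.489], [0.202, 0.972, -0.118], [-0.503, -0.001, -0.864]]
ft_force: [1.3, 0.4, 0.2]
width: 0.0008
gripper_force: 0.0
```

```bash
python3 - <<'E'
from bench import ctrl,optics,finder
from h import *
import cv2
s=ctrl.read_state();print(s['t'],s['position'])
d=optics.snapshot('scene');a=d['image']
# expected lid_edge px at 1.92 / 1.78
for th in (1.6,1.78,1.92):
    u=-.130*np.cos(th);p=np.array([.6567+u*.972,.082-u*.233,.06+.13*np.sin(th),1])
    q=d['camera_matrix']@(np.linalg.inv(d['world_from_camera'])@p)[:3];print(th,q[:2]/q[2])
for n in('lid_edge','tab_top','watch_center','casing_block_center','loupe_center','oil_center'):print(n,[(np.round(r['point']).tolist(),round(r['conf'],2)) for r in finder.place_of(n,'scene')])
w=optics.snapshot('wrist')['image']
cv2.imwrite('pics/c7.png',cv2.hconcat([a[120:480,160:560],cv2.resize(w,(400,360))])[...,::-1])
E
```

```text
12.1 [0.43736326 0.13355942 0.32884448]
1.6 [332.33284992 219.15554604]
1.78 [327.91528453 233.5175976 ]
1.92 [324.44661215 246.64460782]
lid_edge [([191.0, 152.0], 0.98), ([154.0, 277.0], 0.87), ([323.0, 244.0], 0.69)]
tab_top [([170.0, 261.0], 0.75), ([196.0, 141.0], 0.56)]
watch_center []
casing_block_center [([282.0, 216.0], 0.74)]
loupe_center [([256.0, 252.0], 0.62)]
oil_center [([450.0, 307.0], 0.56)]
```

View pics/c7.png

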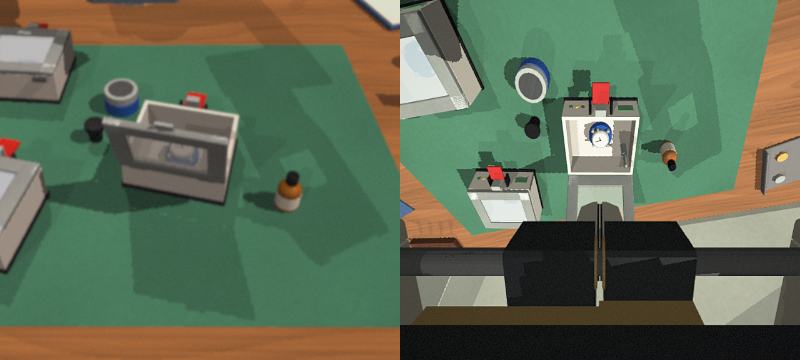

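The lid rests on its stop: its edge is seen at (323,244), against (324,247) predicted for 1.92 rad. The tab is back up, the watch is on its holder, and the neighbouring objects have not moved.

```bash
python3 -c "
from bench import ctrl
print(ctrl.sign_off())"
```

```text
the job is handed in; nothing more can be done
None
```

The chamber is open and the job is handed in: the lid rests on its stop, the tab has sprung back, the watch is on its holder, and the casing block, loupe and oil bottle are where they stood.

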